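# Pin the swivel stand, then draw the forming stick and hold it level

## Task

Lock the swivel stand so that it cannot swing: take the headed steel pin from its wooden rest and push it down through the aligned holes of the stand's fork and lug until its head sits fully home, and leave it there. Then draw the wooden forming stick out of the stand's slanting sleeve, turn it level and hold it up in the air, all of it at least 20 cm above the bench, ready for a bangle to be slipped on; finish while still holding it so. Do not swing the stand round, and leave the steel doming block, the white ring cone and the flat steel block where they are.

Things in the scene. Friction and masses are not known exactly. Their poses are not given: they have to be found in the camera images.
- stand: grey steel swivel stand screwed to the bench (fixed). Origin: on the bench under its upright pivot; z up. At its -x end is the fork: two level plates (8 mm thick, 60 x 44 mm, undersides 22 mm and 44 mm above the bench) with the lug of the swivelling head (10 mm thick, underside at 32 mm) between them; their 13 mm holes are in line, 75 mm from the pivot. From the pivot a sleeve slants upward at 45 degrees toward the stand's own +x.
- stand_head (a joint): swivel of the stand's head (lug and sleeve) about the upright pivot, rad, counter-clockwise from above; 0 = lug hole in line with the fork holes, as at the start; range -0.7 to 0.7, light friction (about 0.15 N m) holds it. The pin locks it.
- fork_hole (a point): centre of the fork's hole at the top face of the upper plate, 52 mm above the bench; axes as the stand's. The 13 mm hole goes straight down through upper plate, lug and lower plate; the pin's head sits on this face.
- sleeve_mouth (a point): centre of the open mouth of the aluminium sleeve, about 124 mm above the bench (head's axes: x level, away from the fork, z up). Sleeve: 45 mm outside diameter at the mouth, 42 mm below it, bore at least 28 mm, 82 mm deep; its axis points along (0.707, 0, 0.707) in these axes.
- pin_rest: fixed block of wood 54 x 54 x 44 mm with an upright 15 mm square through hole in the middle, in which the pin stands at the start. Origin: centre of its underside. It stands either left or right of the stand; the doming block has the other place.
- pin: loose steel headed pin, 68 mm long, upright at the start, 60 g. Origin: tip of the shank; z along the pin to its head. Shank 10 mm diameter, 36 mm long, its last 5 mm tapered to 6 mm; collar 20 mm diameter, 4 mm thick; above it a round knob 16 mm diameter, 28 mm tall, to grip by.
- pin_collar (a point): centre of the underside of the pin's collar, 36 mm above the tip; seated, it lies at fork_hole.
- pin_knob (a point): on the pin's axis 18 mm above the collar's underside, in the middle of the knob: the place to grip.
- forming_stick: loose round wooden forming stick, 248 mm long, tapering from 26 mm diameter at the foot to 20 mm at the tip, about 90 g (may vary). Its own y axis runs along it, from tip to foot. At the start its foot stands in the sleeve, so it slants upward at about 45 degrees with some 166 mm in the open. Origin: 12 mm off its axis at mid-length.
- stick_foot (a point): centre of the stick's thick end (26 mm), which starts down in the sleeve; axes as the stick's.
- stick_tip (a point): centre of the stick's thin, upper, free end (20 mm); axes as the stick's.
- stick_mid (a point): middle of the stick on its axis, 124 mm from either end, near its centre of mass; at the start about 42 mm outside the sleeve mouth. The stick is 23 mm thick there.
- doming_block: bystander: steel doming block, a 42 mm cube with hollows on top, loose. Origin: centre of its underside.
- ring_cone: bystander: white ring cone, 46 mm diameter at its foot, 100 mm tall, loose. Origin: centre of its underside.
- steel_block: bystander: flat steel bench block, 64 x 64 x 20 mm, loose. Origin: centre of its underside.
There are look-alikes about, which are no part of the job. There is more than one size of the forming_stick; the one meant has the size given above.

How it is judged:
By the outcome, as a careful person would: the job done as asked, in the order asked, and still so for the second after the job is handed in, while the arm keeps its last pose, push and grip.
It also fails if it takes over 51 s, if anything falls off the work surface, if the arm or the gripper's body presses on something with over 40 N, if the wrist force passes 120 N, or if a joint passes its speed limit or range.

## Robot

A 7-joint arm with a two-finger parallel gripper is mounted at the origin on a cart in front of the work surface, level with it; the furniture and walls round the work are solid. World frame = base frame: x ahead of the robot, y to its left, z up, the work surface at z = 0. Lengths are in mm, angles in rad, forces in N, time in s.
With the tool pointing down it reaches from about 425 to 950 mm from the base axis. Payload 4.7 kg.
Tool frame: the origin (TCP) lies at the very end of the fingers, on their centre line; the grasp point (between the pads) lies behind it (manip.grasp_offset is the z of the grasp point in the tool frame, in mm); z points along the fingers, y is the direction in which the jaws open and shut (so a half turn about z gives the same grasp; the last joint's range is limited). The gripper opens to 85 mm and grips with 20 to 120 N. Pads are 22 mm wide; open, the fingers measure 114 mm over their backs; the gripper's body (76 mm by 85 mm) begins 54 mm behind the grasp point. The pads swing forward as they close: fully open they stand 13 mm farther back than shut.
Start: joints at [-1.182, 0.469, -0.049, 1.532, 0.024, 1.141, -0.082], TCP at [273.845, 616.975, 231.335] pointing down, gripper open.
Joint ranges: [-2.59, 2.59], [-0.33, 1.99], [-1.39, 1.29], [0.1, 2.45], [-1.04, 4.18], [0.21, 1.99], [-2.66, 2.66]. Speed limits (rad/s): [2.57, 2.57, 3.14, 3.14, 3.14, 3.14, 3.14].

## Interface

Orientations are given as a unit quaternion [x, y, z, w].
In Python, from bench import manip gives the robot as it stands. The module is installed in compiled form; this text tells all that it offers.
- The arm moves only by the tool carry_out, never from a script. Its argument "plan" is text: rows parted by semicolons, each of 7 numbers parted by spaces: the shift along the tool's x, y, z in cm, then the turn, a rotation vector about the tool's x, y, z in degrees, then the finger opening in cm, from 0 to 8.54. A call has 1 to 12 rows; each row shifts and turns the pose as measured when the row begins, along the tool's axes as they then stand; what a row does not reach is not made up. A row lasts 1/12 s, in which the tool goes at most 41.7 mm and 7.16 degrees, less where a joint would pass 70% of its speed; a pose out of reach is approached as far as the arm can. A call is refused whole if a number of a shift passes 4.17 or a number of a turn 7.16, either way. A call with a gripper value outside its range is refused whole. The fingers move at their own pace and stop on an object; the grip force is fixed at half the most. Time passes only in rows, so rows that do not move let the fingers close. It gives the time, the measured TCP pose, the force and the opening at its end, in the units of the state.
- manip.get_state(): the state, without advancing time (a new reading comes with each control period).
- manip.camera(name): name is "scene" or "side" or "wrist"; returns the picture (400x640x3 uint8, blue, green, red); there is no depth.
- manip.camera_model(name): a dict with "mtx" (3x3 intrinsics, pixels), "rvec" (rotation vector, rad) and "tvec" (3), from world to camera coordinates, as OpenCV has them. Camera axes: x right, y down, z forward; pixel columns grow to the right and rows downward; lengths in mm; the calibration is good to about 2 mm. The wrist camera is an equidistant fisheye: a pixel r from the principal point sees the ray r / f radians off the axis. A picture is of the moment at which its call begins: read the wrist's pose just before it. camera_model takes no time and is no camera call; for the wrist camera it gives the pose at the moment of the call.
- manip.job_done(): hands the job in, once; it reports no verdict.
Trained networks look in the newest picture that a camera, given by its name, has taken for a name from the list of things; names that differ only in an ending like _2 or _b are one class to them, and where a whole thing is asked for, a point or a joint stands for the part that bears it (a point fixed in the world has none). Each returns a list of dicts, best first, with "confidence" (0 to 1); they miss things now and then, are a little off and sometimes report something else, mostly with a low value. They report only what shows in the picture. A call takes as long as a camera call. They do not tell look-alikes from the thing itself.
- manip.recognise(camera, query): "rect" ([left, top, right, bottom] in pixels, round what is visible of it).
- manip.masks_of(camera, query): "pixels" (400x640 bool, what is visible of it) and "rect" ([left, top, right, bottom] in pixels, round what is visible of it).
- manip.landmark_of(camera, query): "location" ([column, row] in pixels: a listed point, or the origin of a listed thing).
The state is a dict: "clock": time; "joints": joint angles; "qvel": joint speeds; "joint_efforts": joint torques, N m; "position": TCP position; "ee_rot": TCP orientation; "wrist_force": force on the tool from outside, world axes, zero at the start; "ft_torque": the same for the moment, N m; "opening": finger opening in mm.
Only numpy, scipy, OpenCV 4.12 (cv2) and the standard library are available. Lean on these libraries where they do the work, as an engineer would, in place of code of your own. Each camera call takes 0.05 s, during which the arm holds its last target. There are 200 camera calls.

## Working session

There is one attempt and no reset: what is moved stays moved. The work goes in short steps, Python scripts to look and compute and a tool call to move; the robot and the scene stay as the last step left them, time stands still between calls to the robot, and variables do not carry over. Pictures are saved under pics/ and viewed, about 8 in all and at most 12, crops included, and the job is handed in when it is done.

Besides the shell and the picture viewer there is one more tool, called after "Request:" as name(argument=value, ...) on one line, values as JSON. carry_out: Moves the arm, as the interface text tells. Its arguments: {"type":"object","properties":{"plan":{"type":"string"}},"required":["plan"]}

```bash
mkdir -p pics
cat > h.py <<'E'
from bench import manip
import numpy as np, cv2
from scipy.spatial.transform import Rotation as R
def model(c):
    m=manip.camera_model(c); K=np.array(m['mtx'],float); Rm=cv2.Rodrigues(np.array(m['rvec'],float))[0]; t=np.array(m['tvec'],float).ravel(); return K,Rm,t
def ray(c,px,m=None):
    K,Rm,t=m or model(c); u=(px[0]-K[0,2])/K[0,0]; v=(px[1]-K[1,2])/K[1,1]
    if c=='wrist':
        r=np.hypot(u,v); s=np.sin(r)/r if r>1e-9 else 1; d=np.array([u*s,v*s,np.cos(r)])
    else: d=np.array([u,v,1.]); d/=np.linalg.norm(d)
    return -Rm.T@t, Rm.T@d
def atz(c,px,z,m=None):
    o,d=ray(c,px,m); return o+d*(z-o[2])/d[2]
def tri(rays):
    A=np.zeros((3,3));b=np.zeros(3)
    for o,d in rays:
        P=np.eye(3)-np.outer(d,d);A+=P;b+=P@o
    p=np.linalg.solve(A,b); return p,[np.linalg.norm((np.eye(3)-np.outer(d,d))@(p-o)) for o,d in rays]
def proj(c,P,m=None):
    K,Rm,t=m or model(c); q=Rm@np.array(P,float)+t
    if c=='wrist':
        r=np.arctan2(np.hypot(q[0],q[1]),q[2]); n=np.hypot(q[0],q[1])+1e-9; return np.array([K[0,2]+K[0,0]*r*q[0]/n,K[1,2]+K[1,1]*r*q[1]/n])
    return (K@(q/q[2]))[:2]
E
python3 - <<'E'
from h import *
np.set_printoptions(precision=1,suppress=True)
s=manip.get_state(); print(s['clock'],s['position'],s['ee_rot'],s['opening'],manip.grasp_offset)
ims={}
for c in ['scene','side','wrist']:
    ims[c]=manip.camera(c); cv2.imwrite(f'pics/{c}0.png',ims[c]); print(c,-model(c)[1].T@model(c)[2])
    for q in ['pin_knob','fork_hole','sleeve_mouth','stick_tip','stick_mid','stand','pin_rest']:
        print(c,q,[(np.round(d['location']),round(d['confidence'],2)) for d in manip.landmark_of(c,q)[:4]])
cv2.imwrite('pics/both.png',cv2.resize(np.vstack([ims['scene'],ims['side']]),(480,600)))
print(manip.get_state()['clock'])
E
```

```text
0.0 [273.6 616.4 230.3] [ 0.2  1.  -0.  -0. ] 85.52520674997922 -18.700000000000003
scene [ -26.2 -735.8 1236.3]
scene pin_knob [(array([323., 266.]), 0.38)]
scene fork_hole [(array([265., 210.]), 0.75)]
scene sleeve_mouth [(array([283., 212.]), 0.69), (array([298., 179.]), 0.58)]
scene stick_tip [(array([337., 138.]), 0.81), (array([384., 298.]), 0.78)]
scene stick_mid [(array([359., 321.]), 0.98), (array([308., 171.]), 0.78)]
scene stand [(array([283., 211.]), 0.71)]
scene pin_rest [(array([321., 280.]), 0.88)]
side [ 104.5 -809.8  897.3]
side pin_knob [(array([313., 272.]), 0.38)]
side fork_hole [(array([274., 216.]), 0.91)]
side sleeve_mouth [(array([310., 194.]), 0.85)]
side stick_tip [(array([350., 158.]), 0.93), (array([370., 312.]), 0.91)]
side stick_mid [(array([324., 184.]), 0.74)]
side stand [(array([301., 221.]), 0.63), (array([316., 284.]), 0.18)]
side pin_rest [(array([315., 282.]), 0.8), (array([300., 184.]), 0.32)]
wrist [204.6 649.3 373.8]
wrist pin_knob [(array([ 66., 382.]), 0.4)]
wrist fork_hole []
wrist sleeve_mouth []
wrist stick_tip [(array([ 66., 389.]), 0.6)]
wrist stick_mid [(array([ 46., 370.]), 0.7)]
wrist stand [(array([152., 375.]), 0.83)]
wrist pin_rest []
1.2
```

Run:
```python
from h import *
a=cv2.imread('pics/scene0.png')[100:350,200:440]; b=cv2.imread('pics/side0.png')[120:350,200:440]
b=cv2.copyMakeBorder(b,0,20,0,0,0)
cv2.imwrite('pics/v1.png',cv2.resize(np.hstack([a,b]),(800,417),interpolation=cv2.INTER_CUBIC))
np.set_printoptions(precision=1,suppress=True)
T=lambda a,b:print(*tri([ray('scene',a),ray('side',b)]))
for n,a,b in [('knob',(323,266),(313,272)),('hole',(265,210),(274,216)),('mouth',(298,179),(310,194)),('tip',(337,138),(350,158)),('mid',(308,171),(324,184)),('tip2',(384,298),(370,312)),('rest',(321,280),(315,282)),('stand',(283,211),(301,221))]: print(n,end=' ');T(a,b)
```

```text
knob [ 464.5 -125.9   38.4] [np.float64(7.291929591524009), np.float64(7.291929591523947)]
hole [453.2 133.5  55.4] [np.float64(6.702097055458881), np.float64(6.7020970554589026)]
mouth [588.8 141.5  93.4] [np.float64(6.308701421979028), np.float64(6.308701421979173)]
tip [707.6  95.9 226.4] [np.float64(5.313992135565961), np.float64(5.313992135566097)]
mid [619.8 117.8 134.6] [np.float64(2.3800209506843033), np.float64(2.380020950684387)]
tip2 [ 549.5 -291.6   -5.4] [np.float64(2.151267429437089), np.float64(2.1512674294371146)]
rest [ 454.9 -139.2    5.2] [np.float64(2.932751110801656), np.float64(2.9327511108016657)]
stand [549.8 163.2 -37.2] [np.float64(8.05945026854267), np.float64(8.059450268542832)]
```

View pics/v1.png

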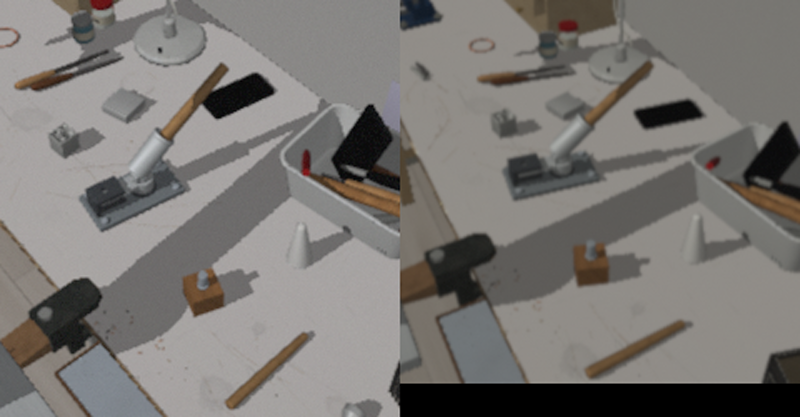

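```bash
cat >> h.py <<'E'
def plan(pos,Rt=None,n=None,step=39):
    "rows (shift cm, rotvec deg) from the present pose to pos / Rt"
    s=manip.get_state(); Q=R.from_quat(s['ee_rot']); p=np.array(s['position']); Rt=Rt or Q
    rv=(Q.inv()*Rt).as_rotvec(degrees=True); d=np.array(pos)-p
    n=n or int(np.ceil(max(np.linalg.norm(d)/step,np.linalg.norm(rv)/6.8,1)))
    print('n',n,'rotvec total',np.round(rv,1),'dist',np.round(d,1))
    for i in range(n):
        Qi=Q*R.from_rotvec(rv*i/n,degrees=True); print(np.round(Qi.inv().apply(d/n)/10,2),np.round(rv/n,2))
def down(yaw): # tool x at yaw (deg) in world, z down
    c,s=np.cos(np.radians(yaw)),np.sin(np.radians(yaw)); return R.from_matrix(np.array([[c,s,0],[s,-c,0],[0,0,-1]]).T.T)
E
python3 - <<'E'
from h import *
np.set_printoptions(precision=2,suppress=True)
s=manip.get_state();print(s['clock']);Q=R.from_quat(s['ee_rot']);print(Q.as_matrix()); K,Rm,t=model('wrist');print(K);print('cam axes in tool',(Rm@Q.as_matrix()),'cam pos in tool',Q.inv().apply(-Rm.T@t-s['position']))
for c,p in [('scene',(322,265)),('side',(314.6,267))]: print('knob@62',atz(c,p,62))
for c,p in [('scene',(265,210)),('side',(274,216))]: print('hole@52',atz(c,p,52))
for c,p in [('scene',(298,179)),('side',(310,194))]: print('mouth@124',atz(c,p,124))
for c,p in [('scene',(337,138)),('side',(350,158))]: print('tip@240',atz(c,p,240))
plan([470,260,330],down(180))
E
```

```text
1.2
[[-0.91  0.41  0.  ]
 [ 0.41  0.91  0.  ]
 [ 0.    0.   -1.  ]]
[[309.71   0.   319.9 ]
 [  0.   309.71 198.85]
 [  0.     0.     1.  ]]
cam axes in tool [[ 0.    1.   -0.  ]
 [-0.95  0.   -0.3 ]
 [-0.3   0.    0.95]] cam pos in tool [  76.42    1.45 -142.43]
knob@62 [ 462.52 -132.03   62.  ]
knob@62 [ 459.31 -132.58   62.  ]
hole@52 [461.88 138.08  52.  ]
hole@52 [447.38 134.31  52.  ]
mouth@124 [579.24 119.28 124.  ]
mouth@124 [563.37 103.   124.  ]
tip@240 [703.84  85.16 240.  ]
tip@240 [688.84  75.9  240.  ]
n 11 rotvec total [  0.   -0.  -23.9] dist [ 196.1 -357.    98.7]
[-2.95 -2.24 -0.9 ] [ 0.   -0.   -2.18]
[-2.86 -2.35 -0.9 ] [ 0.   -0.   -2.18]
[-2.77 -2.46 -0.9 ] [ 0.   -0.   -2.18]
[-2.67 -2.56 -0.9 ] [ 0.   -0.   -2.18]
[-2.57 -2.66 -0.9 ] [ 0.   -0.   -2.18]
[-2.47 -2.76 -0.9 ] [ 0.   -0.   -2.18]
[-2.36 -2.85 -0.9 ] [ 0.   -0.   -2.18]
[-2.25 -2.94 -0.9 ] [ 0.   -0.   -2.18]
[-2.14 -3.02 -0.9 ] [ 0.   -0.   -2.18]
[-2.02 -3.1  -0.9 ] [ 0.   -0.   -2.18]
[-1.9  -3.18 -0.9 ] [ 0.   -0.   -2.18]
```

Request:
carry_out(plan="-2.95 -2.25 -0.9 0 0 -2.2 8.54;-2.85 -2.35 -0.9 0 0 -2.2 8.54;-2.75 -2.45 -0.9 0 0 -2.2 8.54;-2.65 -2.55 -0.9 0 0 -2.2 8.54;-2.55 -2.65 -0.9 0 0 -2.2 8.54;-2.45 -2.75 -0.9 0 0 -2.2 8.54;-2.35 -2.85 -0.9 0 0 -2.2 8.54;-2.25 -2.95 -0.9 0 0 -2.2 8.54;-2.15 -3.0 -0.9 0 0 -2.2 8.54;-2.0 -3.1 -0.9 0 0 -2.2 8.54;-1.9 -3.2 -0.9 0 0 -2.2 8.54")

```text
clock: 2.12
position: [474.6, 257.4, 330.3]
ee_rot: [-0.023, 1.0, 0.001, -0.003]
wrist_force: [1.1, 0.7, 0.5]
opening: 85.4
```

Run:
```python
from h import *
s=manip.get_state();print(s['clock'],s['position'],s['joints'])
plan([490,110,330],down(167))
```

```text
2.1167 [474.60340116 257.39701644 330.33794164] [-0.61190506  0.17337695  0.04601981  1.71879545 -0.01315868  1.25292733
  1.05488574]
n 4 rotvec total [ 0.1 -0.3 15.7] dist [  15.4 -147.4   -0.3]
[-0.21 -3.7  -0.  ] [ 0.02 -0.08  3.92]
[-0.47 -3.68  0.  ] [ 0.02 -0.08  3.92]
[-0.72 -3.64  0.  ] [ 0.02 -0.08  3.92]
[-0.96 -3.58  0.01] [ 0.02 -0.08  3.92]
```

Request:
carry_out(plan="-0.2 -3.7 0 0 0 3.9 8.54;-0.45 -3.7 0 0 0 3.9 8.54;-0.7 -3.65 0 0 0 3.9 8.54;-0.95 -3.6 0 0 0 3.9 8.54;0 0 0 0 0 0 8.54")

```text
clock: 2.53
position: [494.3, 93.1, 333.9]
ee_rot: [0.126, 0.992, 0.001, 0.002]
wrist_force: [0.1, -1.3, -0.4]
opening: 85.6
```

Run:
```python
from h import *
np.set_printoptions(precision=1,suppress=True)
s=manip.get_state();print(s['clock'],s['position'],R.from_quat(s['ee_rot']).as_matrix(),np.abs(s['qvel']).max())
m=model('wrist'); im=manip.camera('wrist'); np.savez('m1.npz',K=m[0],R=m[1],t=m[2])
cv2.imwrite('pics/w1.png',im); cv2.imwrite('pics/w1v.png',cv2.resize(im,(800,500),interpolation=cv2.INTER_CUBIC))
for q,z in [('fork_hole',52),('sleeve_mouth',124),('stick_tip',241),('stick_mid',154),('pin_knob',62),('pin_rest',0)]:
    for d in manip.landmark_of('wrist',q)[:3]: print(q,d['location'],round(d['confidence'],2),atz('wrist',d['location'],z,m))
```

```text
2.5333 [494.3  93.1 333.9] [[-1.   0.2  0. ]
 [ 0.2  1.   0. ]
 [-0.   0.  -1. ]] 0.07760026283014716
fork_hole [338.1, 119.5] 0.67 [447.2 133.4  52. ]
sleeve_mouth [352.2, 230.6] 0.91 [578.4 115.2 124. ]
stick_tip [126.1, 232.7] 0.87 [478.7 -92.9 241. ]
stick_mid [109.2, 194.3] 0.92 [ 445.2 -171.8  154. ]
stick_mid [353.3, 260.6] 0.64 [603.4 108.2 154. ]
stick_mid [177.4, 170.2] 0.63 [445.2 -59.7 154. ]
pin_knob [164.2, 179.9] 0.49 [ 459.8 -136.7   62. ]
pin_rest [180.0, 170.5] 0.81 [ 459.  -137.8    0. ]
pin_rest [198.7, 271.5] 0.68 [ 647.9 -179.1    0. ]
pin_rest [354.0, 265.6] 0.47 [701.3 104.8   0. ]
```

View pics/w1v.png

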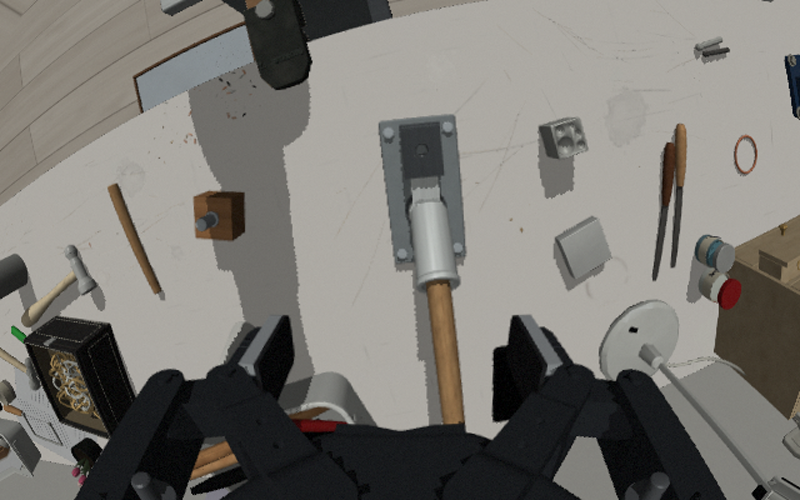

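Run:
```python
from h import *
plan([460,-135,165],down(171.5),n=9)
```

```text
n 9 rotvec total [ 0.4  0.1 -4.9] dist [ -33.2 -239.1 -168.1]
[-0.26 -2.68  1.85] [ 0.04  0.01 -0.55]
[-0.23 -2.68  1.85] [ 0.04  0.01 -0.55]
[-0.2  -2.68  1.85] [ 0.04  0.01 -0.55]
[-0.18 -2.68  1.86] [ 0.04  0.01 -0.55]
[-0.15 -2.68  1.86] [ 0.04  0.01 -0.55]
[-0.13 -2.68  1.86] [ 0.04  0.01 -0.55]
[-0.1  -2.68  1.86] [ 0.04  0.01 -0.55]
[-0.08 -2.68  1.86] [ 0.04  0.01 -0.55]
[-0.05 -2.68  1.87] [ 0.04  0.01 -0.55]
```

Request:
carry_out(plan="-0.25 -2.7 1.85 0 0 -0.55 8.54;-0.25 -2.7 1.85 0 0 -0.55 8.54;-0.2 -2.7 1.85 0 0 -0.55 8.54;-0.2 -2.7 1.85 0 0 -0.55 8.54;-0.15 -2.7 1.85 0 0 -0.55 8.54;-0.15 -2.7 1.85 0 0 -0.55 8.54;-0.1 -2.7 1.85 0 0 -0.55 8.54;-0.1 -2.7 1.85 0 0 -0.55 8.54;-0.05 -2.5 1.85 0 0 -0.5 8.54;0 0 0 0 0 0 8.54;0 0 0 0 0 0 8.54")

```text
clock: 3.8
position: [468.9, -126.9, 157.2]
ee_rot: [0.054, 0.999, 0.006, 0.003]
wrist_force: [0.4, 0.4, 0.1]
opening: 85.3
```

Run:
```python
from h import *
np.set_printoptions(precision=1,suppress=True)
s=manip.get_state();print(s['clock'],s['position'],R.from_quat(s['ee_rot']).as_matrix(),np.abs(s['qvel']).max())
m=model('wrist'); im=manip.camera('wrist')
cv2.imwrite('pics/w2.png',im); cv2.imwrite('pics/w2v.png',cv2.resize(im[60:300,160:480],(800,600),interpolation=cv2.INTER_CUBIC))
for q,z in [('pin_knob',62),('pin_collar',44),('pin',8),('pin_rest',0)]:
    for d in manip.landmark_of('wrist',q)[:2]: print(q,d['location'],round(d['confidence'],2),atz('wrist',d['location'],z,m))
print(proj('wrist',[460,-135,76],m))
```

```text
3.8 [ 468.9 -126.9  157.2] [[-1.   0.1  0. ]
 [ 0.1  1.   0. ]
 [-0.   0.  -1. ]] 0.03683506787996285
pin_knob [308.3, 189.7] 0.79 [ 459.3 -132.6   62. ]
pin_collar [307.1, 183.4] 0.91 [ 458.7 -134.    44. ]
pin [307.2, 172.7] 0.56 [ 457.4 -134.7    8. ]
pin [526.8, 201.5] 0.54 [515.6 117.    8. ]
pin_rest [306.6, 174.1] 0.76 [ 460.6 -135.9    0. ]
[304.7 196.1]
```

View pics/w2v.png

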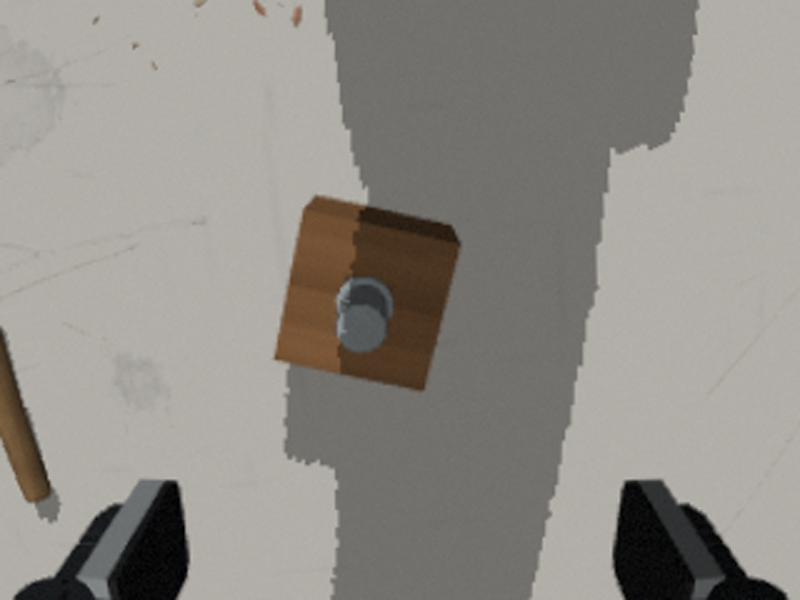

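Run:
```python
from h import *
m=model('wrist')
print(atz('wrist',(304.8,191.2),76,m),atz('wrist',(306,181.2),46,m))
plan([458.4,-134,52],down(172),n=5)
```

```text
[ 457.90878599 -133.45628154   76.        ] [ 457.91291995 -133.47723047   46.        ]
n 5 rotvec total [0.7 0.5 2. ] dist [ -11.5   -8.2 -106.7]
[ 0.23 -0.21  2.13] [0.14 0.11 0.39]
[ 0.23 -0.21  2.13] [0.14 0.11 0.39]
[ 0.22 -0.21  2.13] [0.14 0.11 0.39]
[ 0.22 -0.2   2.13] [0.14 0.11 0.39]
[ 0.21 -0.2   2.13] [0.14 0.11 0.39]
```

Request:
carry_out(plan="0.25 -0.2 2.1 0.15 0.1 0.4 8.54;0.25 -0.2 2.1 0.15 0.1 0.4 8.54;0.25 -0.2 2.1 0.15 0.1 0.4 8.54;0.2 -0.15 2.1 0 0 0 8.54;0 0 1.0 0 0 0 8.54;0 0 0 0 0 0 8.54")

```text
clock: 4.55
position: [468.4, -125.4, 67.1]
ee_rot: [0.057, 0.998, 0.003, 0.01]
wrist_force: [0.6, 0.1, 0.2]
opening: 85.2
```

Run:
```python
from h import *
for i in range(3):
    s=manip.get_state();print(s['clock'],s['position'])
plan([458,-133.5,51.5],down(172),n=1)
```

```text
4.55 [ 468.41354806 -125.39168414   67.0889648 ]
4.55 [ 468.41354806 -125.39168414   67.0889648 ]
4.55 [ 468.41354806 -125.39168414   67.0889648 ]
n 1 rotvec total [0.4 1.2 1.5] dist [-10.4  -8.1 -15.6]
[ 0.97 -0.93  1.53] [0.41 1.18 1.49]
```

Request:
carry_out(plan="1.1 -1.05 0.5 0.4 1.0 1.5 8.54")

```text
clock: 4.63
position: [458.8, -132.9, 62.7]
ee_rot: [0.068, 0.998, 0.0, 0.003]
wrist_force: [0.7, -0.8, -0.7]
opening: 85.7
```

Run:
```python
from h import *
s=manip.get_state();print(s['clock'],s['position'],s['qvel'])
plan([458,-133.5,51.5],down(172),n=1)
```

```text
4.6333 [ 458.79176345 -132.86650792   62.69228408] [ 0.09286972  0.08207002  0.18410002  0.1835425   0.05766101  0.00321558
 -0.10232144]
n 1 rotvec total [0.1 0.4 0.2] dist [ -0.8  -0.6 -11.2]
[ 0.08 -0.07  1.12] [0.07 0.35 0.19]
```

Request:
carry_out(plan="0.15 -0.15 1.1 0 0.3 0 8.54")

```text
clock: 4.72
position: [456.6, -135.3, 52.5]
ee_rot: [0.069, 0.998, 0.0, 0.001]
wrist_force: [-0.3, -0.8, 0.8]
opening: 85.8
```

Run:
```python
from h import *
s=manip.get_state();print(s['clock'],s['position'],s['qvel'])
m=model('wrist'); im=manip.camera('wrist'); s=manip.get_state();print(s['position'],s['wrist_force'])
for q,z in [('pin_knob',62),('pin_collar',44)]:
    for d in manip.landmark_of('wrist',q)[:1]: print(q,d['location'],round(d['confidence'],2),atz('wrist',d['location'],z,m))
plan([458,-133.5,51.5],down(172),n=1)
```

```text
4.7167 [ 456.5763398  -135.2557858    52.49459107] [ 0.10775506  0.26041054 -0.1399698   0.02411417 -0.15540661 -0.27817047
  0.17170718]
[ 456.28459657 -134.45585332   50.59064712] [ 0.17870359 -0.6673042  -2.10792008]
pin_knob [589.9, 239.3] 0.73 [474.44733213  42.61553944  62.        ]
pin_collar [316.8, 249.3] 0.82 [ 456.28366316 -135.3789327    44.        ]
n 1 rotvec total [0.1 0.  0.2] dist [ 0.9  0.7 -0.1]
[-0.08  0.08  0.01] [0.07 0.03 0.18]
```

Request:
carry_out(plan="0 0 0 0 0 0 1.0;0 0 0 0 0 0 1.0;0 0 0 0 0 0 1.0;0 0 0 0 0 0 1.0;0 0 0 0 0 0 1.0;0 0 0 0 0 0 1.0")

```text
clock: 5.37
position: [459.3, -134.4, 53.8]
ee_rot: [0.068, 0.998, 0.001, 0.003]
wrist_force: [-0.8, 0.1, 2.9]
opening: 13.6
```

Request:
carry_out(plan="0 0 0 0 0 0 0.5;0 0 0 0 0 0 0.5;0 0 0 0 0 0 0.5")

```text
clock: 5.62
position: [459.3, -134.4, 53.9]
ee_rot: [0.068, 0.998, 0.001, 0.003]
wrist_force: [0.0, 0.2, -0.2]
opening: 13.7
```

Run:
```python
from h import *
s=manip.get_state();print(s['clock'],s['position'],s['opening'],s['wrist_force'])
im=manip.camera('wrist')
cv2.imwrite('pics/w3v.png',cv2.resize(im[180:330,220:420],(800,600),interpolation=cv2.INTER_CUBIC))
```

```text
5.6167 [ 459.28679344 -134.43351244   53.88143623] 13.692764787033514 [ 0.04969516  0.18198476 -0.20378533]
```

View pics/w3v.png

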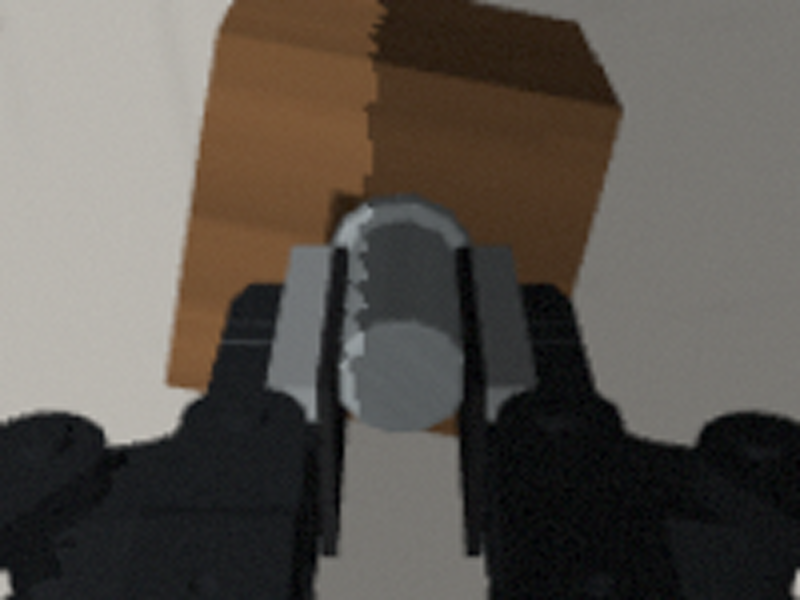

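Request:
carry_out(plan="0 0 -2 0 0 0 0.5;0 0 -3 0 0 0 0.5;0 0 -3 0 0 0 0.5;0 0 -3 0 0 0 0.5")

```text
clock: 6.0
position: [454.3, -133.5, 161.1]
ee_rot: [0.068, 0.998, 0.0, -0.005]
wrist_force: [1.7, -0.3, -1.4]
opening: 13.5
```

Run:
```python
from h import *
np.set_printoptions(precision=1,suppress=True)
s=manip.get_state();print(s['clock'],s['position'],s['opening'],s['wrist_force'])
plan([447.2,133.4,165],down(171.5),n=8)
```

```text
6.0 [ 454.3 -133.5  161.1] 13.503585758851521 [ 1.7 -0.3 -1.4]
n 8 rotvec total [ 0.  -0.5  0.7] dist [ -7.1 266.9   3.9]
[ 0.5  3.3 -0. ] [ 0.  -0.1  0.1]
[ 0.6  3.3 -0. ] [ 0.  -0.1  0.1]
[ 0.6  3.3 -0. ] [ 0.  -0.1  0.1]
[ 0.6  3.3 -0.1] [ 0.  -0.1  0.1]
[ 0.6  3.3 -0.1] [ 0.  -0.1  0.1]
[ 0.6  3.3 -0.1] [ 0.  -0.1  0.1]
[ 0.6  3.3 -0.1] [ 0.  -0.1  0.1]
[ 0.6  3.3 -0.1] [ 0.  -0.1  0.1]
```

Request:
carry_out(plan="0.5 3.3 0 0 0 0 0.5;0.6 3.3 0 0 0 0.1 0.5;0.6 3.3 0 0 0 0.1 0.5;0.6 3.3 0 0 0 0.1 0.5;0.6 3.3 0 0 0 0.1 0.5;0.6 3.3 0 0 0 0.1 0.5;0.6 3.3 0 0 0 0.1 0.5;0.6 2.6 0 0 0 0.1 0.5")

```text
clock: 6.67
position: [450.7, 129.7, 169.6]
ee_rot: [0.084, 0.996, 0.0, 0.006]
wrist_force: [0.1, 0.6, -0.5]
opening: 14.3
```

Run:
```python
from h import *
np.set_printoptions(precision=1,suppress=True)
s=manip.get_state();print(s['clock'],s['position'],s['opening'],np.abs(s['qvel']).max())
plan([447.2,133.4,165],down(171.5),n=1)
```

```text
6.6667 [450.7 129.7 169.6] 14.261165842866252 0.7505759472144494
n 1 rotvec total [ 0.1  0.6 -1.1] dist [-3.5  3.7 -4.6]
[0.4 0.3 0.5] [ 0.1  0.6 -1.1]
```

Request:
carry_out(plan="0.4 0.1 0.3 0.1 0.6 -1.1 0.5;0 0 0 0 0 0 0.5;0 0 0 0 0 0 0.5")

```text
clock: 6.92
position: [445.5, 138.8, 166.1]
ee_rot: [0.067, 0.998, 0.001, -0.0]
wrist_force: [0.3, -0.7, 0.1]
opening: 13.6
```

Run:
```python
from h import *
np.set_printoptions(precision=1,suppress=True)
s=manip.get_state();print(s['clock'],s['position'],R.from_quat(s['ee_rot']).as_rotvec(degrees=True),np.abs(s['qvel']).max())
m=model('wrist'); im=manip.camera('wrist'); np.savez('m4.npz',K=m[0],R=m[1],t=m[2],p=s['position'],q=s['ee_rot'])
cv2.imwrite('pics/w4.png',im)
cv2.imwrite('pics/w4v.png',cv2.resize(im[120:300,200:440],(800,600),interpolation=cv2.INTER_CUBIC))
for q,z in [('fork_hole',52),('sleeve_mouth',124),('pin',s['position'][2]-46),('pin_collar',s['position'][2]-10)]:
    for d in manip.landmark_of('wrist',q)[:1]: print(q,d['location'],round(d['confidence'],2),atz('wrist',d['location'],z,m))
print('tcp px',proj('wrist',s['position'],m))
```

```text
6.9167 [445.5 138.8 166.1] [ -12.1 -179.6   -0.1] 0.012434768473266132
fork_hole [313.0, 197.5] 0.6 [447.6 134.2  52. ]
pin [318.0, 221.0] 0.59 [443.4 139.4 120.1]
pin_collar [318.0, 245.3] 0.62 [443.6 139.5 156.1]
tcp px [316.9 257. ]
```

View pics/w4v.png

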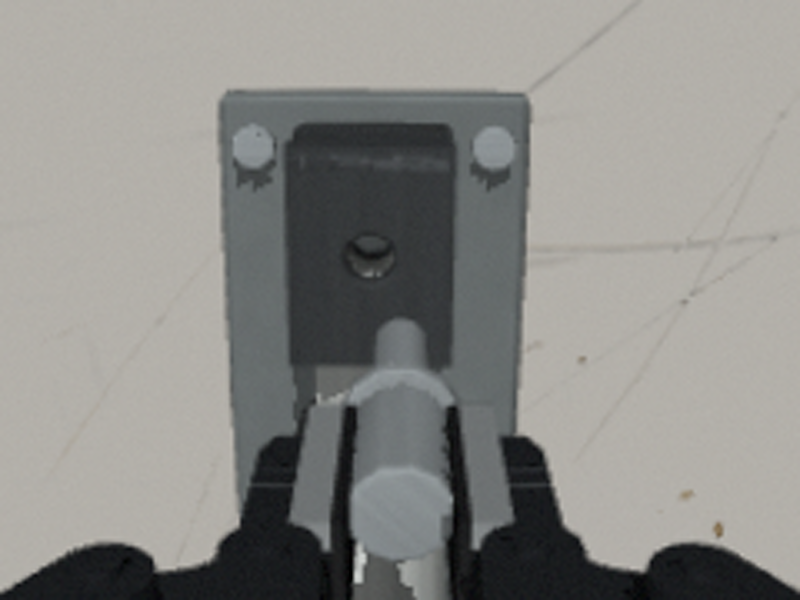

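Run:
```python
from h import *
np.set_printoptions(precision=1,suppress=True)
f=np.load('m4.npz'); m=(f['K'],f['R'],f['t']); p=f['p']; v=lambda x,y:(200+x*240/800,120+y*180/600)
h=atz('wrist',v(370,257),52,m); print('hole',h)
# fit pin axis: model silhouette points
print('knobtop',atz('wrist',v(402,512),p[2]+22,m))
for z0 in [-44,-46,-48]:
  for xy in [(0,0),(-2,0),(2,0)]:
    P=p+[xy[0],xy[1],0]; c=np.array([1,0,0])
    far=[proj('wrist',P+[-r,0,z],m) for z,r in [(z0,3),(z0+5,5),(z0+36,10),(z0+40,10)]]
    print(z0,xy,[((q-[200,120])/.3) for q in far])
Q=R.from_quat(f['q']); print('hole-tcp in tool',Q.inv().apply(h-p))
```

```text
hole [447.  132.5  52. ]
knobtop [442.6 141.  188.1]
-44 (0, 0) [array([389.3, 336.3]), array([387.6, 336.1]), array([381.4, 378. ]), array([381.1, 388.4])]
-44 (-2, 0) [array([387.9, 326.7]), array([386.2, 326.3]), array([379.7, 366.6]), array([379.2, 376.7])]
-44 (2, 0) [array([390.7, 345.8]), array([389.1, 345.9]), array([383.2, 389.4]), array([382.9, 399.9])]
-46 (0, 0) [array([389.4, 332.6]), array([387.7, 332.3]), array([381.6, 373. ]), array([381.2, 383.1])]
-46 (-2, 0) [array([388. , 323.1]), array([386.3, 322.6]), array([379.9, 361.7]), array([379.5, 371.6])]
-46 (2, 0) [array([390.8, 342. ]), array([389.2, 342. ]), array([383.4, 384.3]), array([383. , 394.6])]
-48 (0, 0) [array([389.5, 328.9]), array([387.8, 328.6]), array([381.8, 368.2]), array([381.4, 378. ])]
-48 (-2, 0) [array([388.1, 319.5]), array([386.4, 318.9]), array([380.1, 356.9]), array([379.7, 366.6])]
-48 (2, 0) [array([390.9, 338.2]), array([389.3, 338.2]), array([383.5, 379.3]), array([383.2, 389.4])]
hole-tcp in tool [ -2.4  -6.1 114.1]
```

Run:
```python
from h import *
np.set_printoptions(precision=1,suppress=True)
print(manip.get_state()['position'])
plan([449.6,130.3,112],down(172.3),n=2)
```

```text
[445.9 137.3 166.4]
n 2 rotvec total [ 0.1 -0.  -0.2] dist [  3.7  -7.  -54.4]
[-0.2 -0.3  2.7] [ 0.  -0.  -0.1]
[-0.2 -0.3  2.7] [ 0.  -0.  -0.1]
```

Request:
carry_out(plan="-0.25 -0.4 2.7 0 0 0 0.5;-0.2 -0.35 2.4 0 0 0 0.5;0 0 0 0 0 0 0.5")

```text
clock: 7.42
position: [452.1, 127.5, 116.2]
ee_rot: [0.071, 0.997, 0.002, 0.003]
wrist_force: [-0.7, 0.1, -0.3]
opening: 13.7
```

```bash
cat >> h.py <<'E'
def avg(n=5,c='wrist'):
    P=[];Q=[]
    for i in range(n):
        im=manip.camera(c); s=manip.get_state(); P.append(s['position']); Q.append(s['ee_rot']*np.sign(s['ee_rot'][1]))
    return np.mean(P,0),np.std(P,0),R.from_quat(Q).mean(),im
E
python3 - <<'E'
from h import *
np.set_printoptions(precision=1,suppress=True)
p,sd,Q,im=avg(4); m=model('wrist'); print(p,sd,Q.as_matrix()[:,2].round(4))
np.savez('m5.npz',K=m[0],R=m[1],t=m[2],p=p,q=Q.as_quat())
cv2.imwrite('pics/w5.png',im)
cv2.imwrite('pics/w5v.png',cv2.resize(im[150:300,220:420],(800,600),interpolation=cv2.INTER_CUBIC))
print(proj('wrist',[447,132.5,52],m))
E
```

```text
[454.  128.9 119.1] [0.7 0.7 0.9] [ 0.  0. -1.]
[319.1 200.9]
```

View pics/w5v.png

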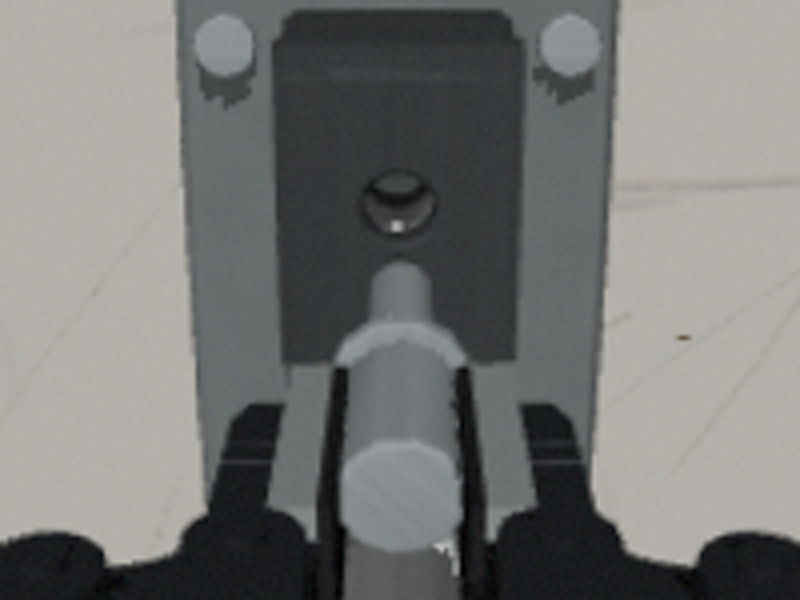

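Run:
```python
from h import *
np.set_printoptions(precision=1,suppress=True)
f=np.load('m5.npz'); m=(f['K'],f['R'],f['t']); p=f['p']; v=lambda x,y:(220+x/4,150+y/4)
print('hole',atz('wrist',v(398,203),52,m))
print('knobtop',atz('wrist',v(402,497),p[2]+22,m), 'cam', -m[1].T@m[2], p)
from scipy.optimize import least_squares
# unknown: pin xy, z0 ; obs: knob top centre, tip far edge y, collar far upper edge y, columns
o=f['q']; Q=R.from_quat(o); fx=-Q.as_matrix()[:,0]
def res(a):
    P=np.array([a[0],a[1],p[2]+a[2]]); e=lambda z,r:(proj('wrist',P+fx*r+[0,0,z],m)-[220,150])*4
    k=e(68,0); t=e(0,3); t2=e(5,5); c=e(40,10); return [k[0]-402,k[1]-497,t2[1]-262,c[1]-323,t2[0]-400]
s=least_squares(res,[p[0],p[1],-46]); print(s.x,s.x-np.r_[p[:2],0],s.fun)
```

```text
hole [446.9 132.8  52. ]
knobtop [452.4 131.7 141.1] cam [377.8 140.9 261.5] [454.  128.9 119.1]
[426.8 135.1 -11.6] [-27.2   6.1 -11.6] [  1.6 -46.  -22.8  77.8  -2.6]
```

Run:
```python
from h import *
np.set_printoptions(precision=1,suppress=True)
f=np.load('m5.npz'); m=(f['K'],f['R'],f['t']); p=f['p']
from scipy.optimize import least_squares
Q=R.from_quat(f['q']); fx=Q.as_matrix()[:,0]
def res(a):
    P=np.array([a[0],a[1],p[2]+a[2]]); e=lambda z,r:(proj('wrist',P+fx*r+[0,0,z],m)-[220,150])*4
    k=e(68,0); t=e(0,3); t2=e(5,5); c=e(40,10); return [k[0]-402,k[1]-497,t2[1]-262,c[1]-323,t2[0]-400]
s=least_squares(res,[p[0],p[1],-46]); print(s.x,s.x-np.r_[p[:2],0],s.fun)
sh=np.array([446.9,132.8])-s.x[:2]; print('shift',sh, 'tool',Q.inv().apply([*sh,0]))
print(avg(3)[0])
```

```text
[454.4 131.6 -49.1] [  0.4   2.7 -49.1] [ 1.1  0.2  0.8 -0.9 -1.5]
shift [-7.5  1.2] tool [ 7.6  0.1 -0.1]
[454.7 130.1 120.1]
```

Request:
carry_out(plan="0.75 0.05 0.8 0 0 0 0.5")

```text
clock: 7.85
position: [449.9, 132.2, 113.7]
ee_rot: [0.07, 0.997, 0.005, 0.009]
wrist_force: [-0.1, 0.9, 0.2]
opening: 13.7
```

```bash
cat > pinfit.py <<'E'
from h import *
from scipy.optimize import least_squares
def pin_offset(): # pin in tool frame from m5 (camera-based)
    f=np.load('m5.npz'); return np.array([454.4,131.6])
np.set_printoptions(precision=1,suppress=True)
f=np.load('m5.npz'); Q5=R.from_quat(f['q']); C5=-f['R'].T@f['t']; rel=f['R']@(np.array([454.4,131.6,70.])-C5) # tip in camera frame
def tipw():
    p,sd,Q,im=avg(3); m=model('wrist'); return p,m[1].T@(rel-m[2]),Q,im,m
if __name__=='__main__':
    p,t,Q,im,m=tipw(); print('tcp',p,'tip',t,'tool z',Q.as_matrix()[:,2].round(3)); sh=[446.9-t[0],132.8-t[1],0]; print('shift',sh,'tool',Q.inv().apply(sh))
    print(manip.get_state()['clock'],manip.get_state()['wrist_force']); cv2.imwrite('pics/wl.png',im)
E
python3 pinfit.py
```

```text
tcp [445.8 132.  111.4] tip [445.7 133.7  61.5] tool z [ 0.  0. -1.]
shift [np.float64(1.1593244170770163), np.float64(-0.910933618345183), 0] tool [-1.3 -0.7  0. ]
8.0 [-0.8 -0.9 -1. ]
```

Request:
carry_out(plan="-0.12 -0.07 1.5 0 0 0 0.5")

```text
clock: 8.08
position: [449.0, 132.1, 98.4]
ee_rot: [0.069, 0.998, 0.005, 0.008]
wrist_force: [0.5, -0.2, -0.5]
opening: 14.0
```

```bash
python3 pinfit.py
```

```text
tcp [446.8 131.   95.5] tip [446.5 132.7  46.1] tool z [ 0.  0. -1.]
shift [np.float64(0.366262756307151), np.float64(0.07726271550069441), 0] tool [-0.4  0.1  0. ]
8.2333 [ 0.2 -0.4 -0.8]
```

Request:
carry_out(plan="-0.05 0 1.3 0 0 0 0.5;0 0 0 0 0 0 0.5")

```text
clock: 8.4
position: [448.6, 131.0, 84.1]
ee_rot: [0.069, 0.998, 0.004, 0.006]
wrist_force: [0.8, -0.3, -0.8]
opening: 13.9
```

```bash
python3 pinfit.py
```

```text
tcp [449.5 131.4  85.4] tip [449.3 133.3  35.5] tool z [ 0.  0. -1.]
shift [np.float64(-2.3777651433836127), np.float64(-0.4768372447474576), 0] tool [ 2.3 -0.8 -0. ]
8.55 [-0.5 -0.7 -0.8]
```

Request:
carry_out(plan="0.22 -0.05 1.3 0 0 0 0.5;0.1 0 0.8 0 0 0 0.5")

```text
clock: 8.72
position: [448.9, 131.3, 67.0]
ee_rot: [0.07, 0.997, 0.005, 0.01]
wrist_force: [0.5, -1.9, -0.5]
opening: 13.9
```

```bash
python3 pinfit.py
```

```text
tcp [448.7 131.3  66.4] tip [448.7 133.3  16.7] tool z [ 0.  0. -1.]
shift [np.float64(-1.7604205997082545), np.float64(-0.45063397961476426), 0] tool [ 1.7 -0.7 -0. ]
8.8667 [ 1.1 -2.4 -1.9]
```

Request:
carry_out(plan="0.1 0 0.5 0 0 0 0.5")

```text
clock: 8.95
position: [448.9, 131.5, 62.6]
ee_rot: [0.07, 0.997, 0.005, 0.01]
wrist_force: [1.4, -1.9, 1.5]
opening: 13.7
```

Run:
```python
from pinfit import *
p,t,Q,im,m=tipw(); print(p,t,manip.get_state()['wrist_force'])
cv2.imwrite('pics/w6v.png',cv2.resize(im[150:300,220:420],(800,600),interpolation=cv2.INTER_CUBIC))
```

```text
[448.7 131.4  62. ] [448.8 133.3  12. ] [ 3.7 -2.5 -1.9]
```

View pics/w6v.png

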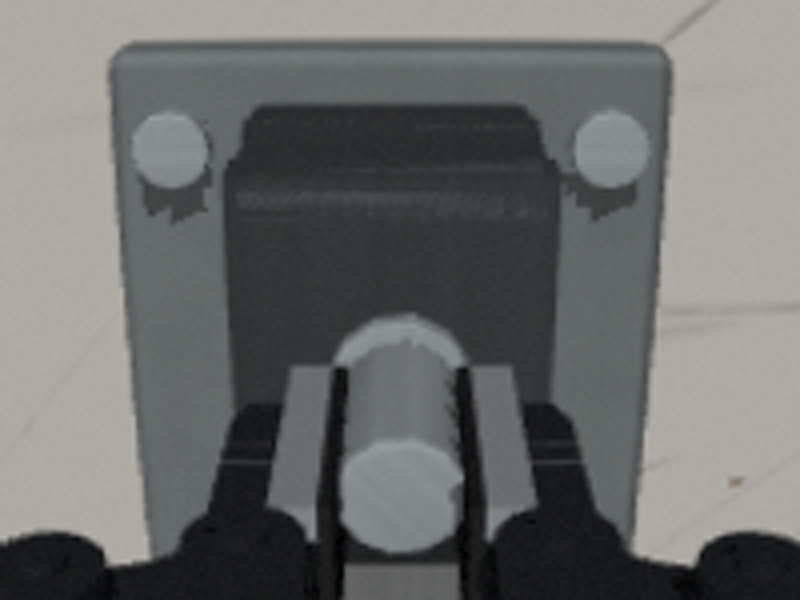

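Request:
carry_out(plan="0.05 0 0.5 0 0 0 0.5;0 0 0.4 0 0 0 0.5")

```text
clock: 9.27
position: [449.4, 131.5, 61.3]
ee_rot: [0.071, 0.997, 0.006, 0.009]
wrist_force: [-14.4, -5.8, 51.9]
opening: 13.7
```

Request:
carry_out(plan="0 0 -0.1 0 0 0 0.5;0 0 0 0 0 0 8.54;0 0 0 0 0 0 8.54;0 0 0 0 0 0 8.54;0 0 0 0 0 0 8.54;0 0 -3 0 0 0 8.54;0 0 -3 0 0 0 8.54;0 0 -3 0 0 0 8.54;0 0 -2 0 0 0 8.54")

```text
clock: 10.02
position: [440.8, 131.6, 171.2]
ee_rot: [0.069, 0.998, 0.003, -0.001]
wrist_force: [0.7, -0.9, -0.5]
opening: 85.5
```

Run:
```python
from h import *
np.set_printoptions(precision=1,suppress=True)
p,sd,Q,im=avg(2); m=model('wrist'); print(p,sd,manip.get_state()['clock'],manip.get_state()['wrist_force'],manip.get_state()['joints'])
cv2.imwrite('pics/w7.png',im)
cv2.imwrite('pics/w7v.png',cv2.resize(im[90:390,120:520],(800,600),interpolation=cv2.INTER_CUBIC))
for q,z in [('pin_collar',52),('pin_knob',70),('sleeve_mouth',124),('stick_mid',154),('stick_tip',241)]:
    for d in manip.landmark_of('wrist',q)[:2]: print(q,d['location'],round(d['confidence'],2),atz('wrist',d['location'],z,m))
```

```text
[442.6 132.3 173.2] [0.2 0.  1. ] 10.1167 [ 0.6  0.3 -0.2] [-0.5  0.2  0.2  2.1 -0.1  0.9  1.1]
pin_collar [319.8, 197.9] 0.95 [448.  134.1  52. ]
pin_collar [474.1, 187.0] 0.54 [457.9 282.8  52. ]
pin_knob [320.9, 203.7] 0.77 [447.5 134.9  70. ]
stick_mid [36.0, 228.9] 0.55 [410. -91. 154.]
stick_tip [58.2, 277.6] 0.92 [406.9  37.7 241. ]
```

View pics/w7v.png

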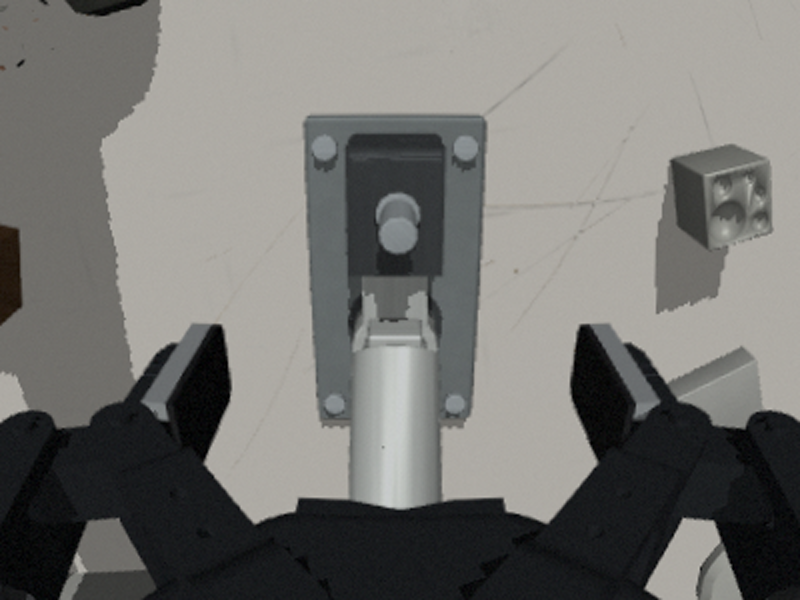

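Run:
```python
from h import *
np.set_printoptions(precision=2,suppress=True)
u=np.array([np.cos(np.radians(-8)),np.sin(np.radians(-8)),0]);k=np.array([0,0,1.])
print(manip.get_state()['joints'],manip.get_state()['position'])
Rt=down(172)*R.from_rotvec([0,-45,0],degrees=True); print(Rt.as_matrix()[:,2])
plan([555,116,215],Rt,n=7)
```

```text
[-0.54  0.19  0.19  2.11 -0.06  0.85  1.11] [439.53 130.93 168.1 ]
[ 0.7  -0.1  -0.71]
n 7 rotvec total [  0.3 -45.3  -0. ] dist [115.5 -14.9  46.9]
[-1.66  0.02 -0.68] [ 0.04 -6.47 -0.01]
[-1.73  0.02 -0.49] [ 0.04 -6.47 -0.01]
[-1.77  0.02 -0.29] [ 0.04 -6.47 -0.01]
[-1.79  0.02 -0.09] [ 0.04 -6.47 -0.01]
[-1.79  0.02  0.11] [ 0.04 -6.47 -0.01]
[-1.77  0.02  0.31] [ 0.04 -6.47 -0.01]
[-1.72  0.02  0.51] [ 0.04 -6.47 -0.01]
```

Request:
carry_out(plan="-1.7 0 -0.7 0 -6.5 0 8.54;-1.75 0 -0.5 0 -6.5 0 8.54;-1.75 0 -0.3 0 -6.5 0 8.54;-1.8 0 -0.1 0 -6.5 0 8.54")

```text
clock: 10.7
position: [505.8, 119.7, 190.7]
ee_rot: [0.069, 0.973, -0.016, 0.219]
wrist_force: [0.8, -1.0, 0.1]
opening: 85.5
```

Run:
```python
from h import *
np.set_printoptions(precision=2,suppress=True)
s=manip.get_state();print(s['joints'],s['position'],R.from_quat(s['ee_rot']).as_matrix()[:,2],s['clock'])
Rt=down(172)*R.from_rotvec([0,-45,0],degrees=True)
plan([555,116,215],Rt,n=4)
```

```text
[-0.71  0.1   0.27  2.23  0.48  0.48  0.6 ] [505.84 119.68 190.67] [ 0.42 -0.06 -0.9 ] 10.7
n 4 rotvec total [ -0.1 -19.6  -0.1] dist [49.2 -3.7 24.3]
[-1.37  0.08 -0.02] [-0.03 -4.91 -0.03]
[-1.37  0.08  0.09] [-0.03 -4.91 -0.03]
[-1.36  0.08  0.21] [-0.03 -4.91 -0.03]
[-1.33  0.08  0.33] [-0.03 -4.91 -0.03]
```

Run:
```python
from h import *
Rt=down(172)*R.from_rotvec([0,-25,0],degrees=True)
plan([586,111.5,202],Rt,n=3)
```

```text
n 3 rotvec total [-0.1  0.4 -0.1] dist [80.2 -8.2 11.3]
[-2.59  0.11  0.81] [-0.03  0.12 -0.05]
[-2.59  0.11  0.8 ] [-0.03  0.12 -0.05]
[-2.59  0.1   0.8 ] [-0.03  0.12 -0.05]
```

Request:
carry_out(plan="-2.6 0.1 0.7 0 0 0 8.54;-2.6 0.1 0.7 0 0 0 8.54;-2.6 0.1 0.7 0 0.3 0 8.54;0 0 0 0 0 0 8.54")

```text
clock: 11.03
position: [579.9, 112.1, 197.1]
ee_rot: [0.064, 0.975, -0.019, 0.212]
wrist_force: [0.7, 0.7, 0.8]
opening: 85.5
```

Run:
```python
from h import *
np.set_printoptions(precision=2,suppress=True)
p,sd,Q,im=avg(3); m=model('wrist'); s=manip.get_state(); print(p,sd,s['clock'],s['joints'],Q.as_matrix())
np.savez('m8.npz',K=m[0],R=m[1],t=m[2],p=p,q=Q.as_quat())
cv2.imwrite('pics/w8.png',im)
cv2.imwrite('pics/w8v.png',cv2.resize(im[90:390,120:520],(800,600),interpolation=cv2.INTER_CUBIC))
for P in [[578.4,115.2,124],[609.4,108.5,153.7],[697,95,241]]: print(proj('wrist',P,m))
for q,z in [('sleeve_mouth',124),('stick_mid',154),('stick_tip',241)]:
    for d in manip.landmark_of('wrist',q)[:2]: print(q,d['location'],round(d['confidence'],2),atz('wrist',d['location'],z,m))
```

```text
[575.57 111.87 195.01] [1.01 0.08 0.28] 11.1833 [-0.6   0.21  0.26  2.09  0.32  0.5   0.83] [[-0.9   0.13  0.41]
 [ 0.12  0.99 -0.07]
 [-0.41 -0.01 -0.91]]
[324.24 178.49]
[320.08 241.21]
[316.46 397.2 ]
sleeve_mouth [319.4, 169.4] 0.72 [570.27 112.92 124.  ]
stick_mid [318.4, 236.0] 0.79 [603.55 108.14 154.  ]
stick_tip [39.2, 140.5] 0.64 [464.53  53.18 241.  ]
```

View pics/w8v.png

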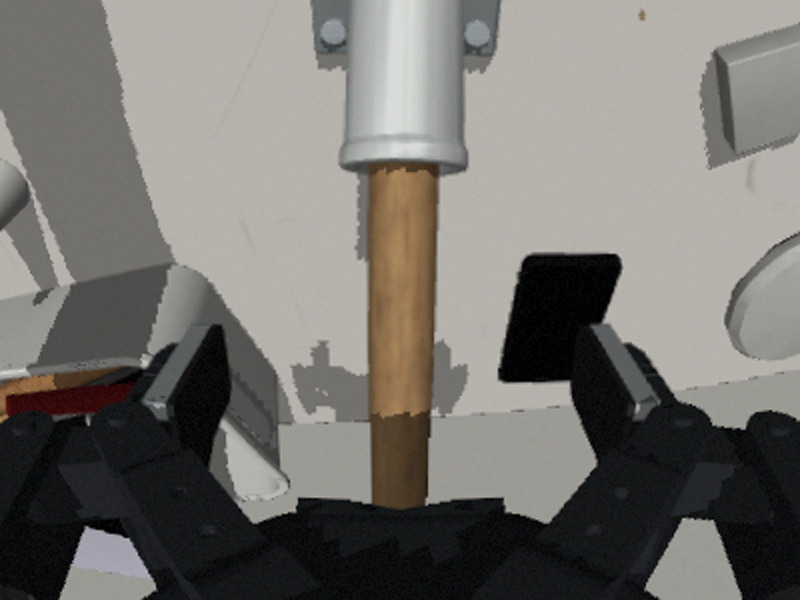

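Run:
```python
from h import *
plan([613,107,138],n=2)
```

```text
n 2 rotvec total [0. 0. 0.] dist [ 38.6  -5.5 -57.7]
[-0.59  0.01  3.43] [0. 0. 0.]
[-0.59  0.01  3.43] [0. 0. 0.]
```

Request:
carry_out(plan="-0.8 0.05 3.4 0 0 0 8.54;-0.5 0.05 3.0 0 0 0 8.54")

```text
clock: 11.5
position: [613.1, 111.1, 147.4]
ee_rot: [0.062, 0.975, -0.015, 0.214]
wrist_force: [-0.6, 0.6, 0.3]
opening: 85.7
```

Run:
```python
from h import *
np.set_printoptions(precision=2,suppress=True)
p,sd,Q,im=avg(2); s=manip.get_state(); print(p,s['clock'],s['joints'],s['wrist_force'])
plan([613,107,138],n=1)
```

```text
[612.45 109.84 143.21] 11.6 [-0.55  0.34  0.25  2.06  0.29  0.39  0.87] [-0.36 -0.63 -0.36]
n 1 rotvec total [0. 0. 0.] dist [ 1.3 -2.7 -5.7]
[ 0.09 -0.24  0.59] [0. 0. 0.]
```

Request:
carry_out(plan="0 -0.25 0.4 0 0 0 8.54;0 0 0 0 0 0 1.5;0 0 0 0 0 0 1.5;0 0 0 0 0 0 1.5;0 0 0 0 0 0 1.5;0 0 0 0 0 0 1.5;0 0 0 0 0 0 1.5;0 0 0 0 0 0 1.5")

```text
clock: 12.27
position: [610.4, 108.1, 144.3]
ee_rot: [0.061, 0.975, -0.016, 0.211]
wrist_force: [-0.0, 0.3, -1.9]
opening: 20.8
```

Run:
```python
from h import *
np.set_printoptions(precision=2,suppress=True)
p,sd,Q,im=avg(2); s=manip.get_state(); print(p,s['clock'],s['joints'],s['wrist_force'],s['ft_torque'],s['opening'])
cv2.imwrite('pics/w9v.png',cv2.resize(im[90:390,120:520],(800,600),interpolation=cv2.INTER_CUBIC))
a=np.array([.7*.99,-.7*.145,.714]); print(Q.inv().apply(a*35)/10)
```

```text
[610.43 108.09 144.18] 12.3667 [-0.54  0.33  0.25  2.07  0.29  0.38  0.88] [-0.42  0.41 -0.59] [0.1  0.48 0.01] 21.04146990855468
[-3.27 -0.06 -1.26]
```

View pics/w9v.png

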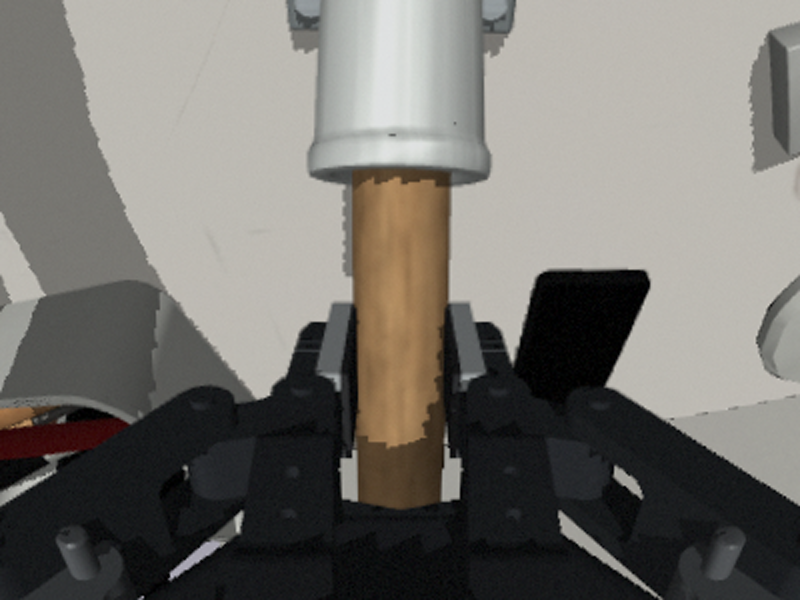

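Request:
carry_out(plan="-1.85 0 -0.7 0 0 0 1.5;-1.85 0 -0.7 0 0 0 1.5")

```text
clock: 12.53
position: [633.5, 105.3, 168.0]
ee_rot: [0.06, 0.977, -0.017, 0.206]
wrist_force: [1.1, 0.5, -1.0]
opening: 21.1
```

Run:
```python
from h import *
np.set_printoptions(precision=2,suppress=True)
p,sd,Q,im=avg(2); s=manip.get_state(); print(p,Q.as_matrix()[:,2],s['clock'],s['joints'],s['wrist_force'],s['ft_torque'],s['opening'])
G=np.array([610.4,108.1,144.2]); a=np.array([.7*.99,-.7*.145,.714]);d=p-G; print('along',d@a,'off',d-a*(d@a))
print('to 75 along', Q.inv().apply(G+a*75-p)/10,'to 115', Q.inv().apply(G+a*115-p)/10)
```

```text
[637.3  105.06 171.14] [ 0.41 -0.06 -0.91] 12.6333 [-0.49  0.33  0.21  1.99  0.24  0.46  0.95] [ 0.36 -0.34 -0.48] [ 0.08  0.45 -0.02] 21.168424178742047
along 38.187853545350585 off [ 0.44  0.83 -0.33]
to 75 along [-3.41 -0.15 -1.38] to 115 [-7.14 -0.23 -2.83]
```

Drawing smoothly with almost no force; continuing along the axis.

Request:
carry_out(plan="-1.9 -0.05 -0.75 0 0 0 1.5;-1.9 -0.05 -0.75 0 0 0 1.5;-1.9 -0.05 -0.75 0 0 0 1.5")

```text
clock: 12.88
position: [672.3, 99.0, 207.3]
ee_rot: [0.06, 0.977, -0.018, 0.202]
wrist_force: [0.1, -0.7, -2.0]
opening: 20.6
```

Run:
```python
from h import *
np.set_printoptions(precision=2,suppress=True)
p,sd,Q,im=avg(2); s=manip.get_state(); print(p,Q.as_matrix()[:,2],s['clock'],s['joints'],s['wrist_force'],s['opening'])
G=np.array([610.4,108.1,144.2]); a=np.array([.7*.99,-.7*.145,.714]);d=p-G; print('along',d@a,'off',d-a*(d@a))
print('to 125', Q.inv().apply(G+a*125-p)/10)
```

```text
[676.67  98.38 211.35] [ 0.4  -0.06 -0.91] 12.9833 [-0.43  0.34  0.18  1.86  0.19  0.57  1.04] [ 0.12 -0.26 -0.39] 20.699205859126124
along 94.85222660185909 off [ 0.53 -0.09 -0.58]
to 125 [-2.78 -0.05 -1.19]
```

Request:
carry_out(plan="-1.9 -0.05 -0.75 0 0 0 1.5;-1.9 -0.05 -0.75 0 0 0 1.5;-1.0 0 -2.3 0 0 0 1.5;-1.0 0 -2.3 0 0 0 1.5;-1.0 0 -2.3 0 0 0 1.5")

```text
clock: 13.4
position: [693.4, 93.7, 299.0]
ee_rot: [0.061, 0.98, -0.022, 0.19]
wrist_force: [0.8, -0.1, -0.8]
opening: 21.0
```

Run:
```python
from h import *
np.set_printoptions(precision=2,suppress=True)
s=manip.get_state(); print(s['position'],R.from_quat(s['ee_rot']).as_matrix()[:,2],s['clock'],s['joints'],s['wrist_force'],s['opening'])
Rt=R.from_quat(s['ee_rot'])*R.from_rotvec([0,45,0],degrees=True)
plan(np.array([650,100,330]),Rt,n=7)
```

```text
[693.37  93.71 299.01] [ 0.37 -0.07 -0.93] 13.4 [-0.4   0.29  0.17  1.69  0.15  0.81  1.12] [ 0.85 -0.14 -0.84] 21.030811174747342
n 7 rotvec total [ 0. 45.  0.] dist [-43.4   6.3  31. ]
[ 0.41  0.   -0.65] [0.   6.43 0.  ]
[ 0.48  0.   -0.6 ] [0.   6.43 0.  ]
[ 0.55  0.   -0.54] [0.   6.43 0.  ]
[ 0.6   0.   -0.47] [0.   6.43 0.  ]
[ 0.65  0.   -0.4 ] [0.   6.43 0.  ]
[ 0.69  0.   -0.33] [0.   6.43 0.  ]
[ 0.73  0.   -0.25] [0.   6.43 0.  ]
```

Request:
carry_out(plan="0.4 0 -0.65 0 6.6 0 1.5;0.5 0 -0.6 0 6.6 0 1.5;0.55 0 -0.55 0 6.6 0 1.5;0.6 0 -0.45 0 6.6 0 1.5;0.65 0 -0.4 0 6.6 0 1.5;0.7 0 -0.35 0 6.6 0 1.5;0.7 0 -0.25 0 6.6 0 1.5")

```text
clock: 13.98
position: [637.6, 104.6, 332.0]
ee_rot: [0.063, 0.972, 0.003, -0.228]
wrist_force: [1.4, 0.1, -1.5]
opening: 20.7
```

Run:
```python
from h import *
np.set_printoptions(precision=2,suppress=True)
p,sd,Q,im=avg(3); s=manip.get_state(); M=Q.as_matrix(); print(p,M,s['clock'],s['joints'],s['wrist_force'],s['opening'])
print('tilt inward',np.degrees(np.arctan2(-M[0,2],-M[2,2])))
```

```text
[638.79 103.8  327.51] [[-0.89  0.12 -0.45]
 [ 0.12  0.99  0.03]
 [ 0.45 -0.03 -0.89]] 14.1333 [-0.24  0.62  0.12  1.15 -0.16  1.83  1.31] [ 0.69 -0.34 -1.03] 20.9772166058573
tilt inward 26.470220374920274
```

Request:
carry_out(plan="0 0 0 0 -5.5 0 1.5;0 0 0 0 0 0 1.5;0 0 0 0 0 0 1.5")

```text
clock: 14.38
position: [636.5, 104.5, 324.5]
ee_rot: [0.064, 0.982, -0.003, -0.178]
wrist_force: [-0.0, -0.3, -2.0]
opening: 21.4
```

Run:
```python
from h import *
np.set_printoptions(precision=1,suppress=True)
p,sd,Q,im=avg(3); M=Q.as_matrix();mw=model('wrist'); print(p,sd,'tilt inward',np.degrees(np.arctan2(-M[0,2],-M[2,2])),manip.get_state()['clock'])
cv2.imwrite('pics/wA.png',im)
ims=[];L={}
for c in ['scene','side']:
    i=manip.camera(c); ims.append(i); cv2.imwrite(f'pics/{c}A.png',i)
    for q in ['stick_tip','stick_foot']: 
        L[c,q]=[(d['location'],round(d['confidence'],2)) for d in manip.landmark_of(c,q)[:3]]; print(c,q,L[c,q])
g=p-18.7*M[:,2]; ax=np.array([.99,-.139,0])
for n,P in [('tip',g+124*ax),('foot',g-124*ax)]: print(n,P,proj('scene',P),proj('side',P))
v=[]
for i,(x,y) in zip(ims,[(200,60),(200,60)]): v.append(i[y:y+240,x:x+160])
cv2.imwrite('pics/vA.png',cv2.resize(np.hstack(v),(800,600),interpolation=cv2.INTER_CUBIC))
```

```text
[637.1 104.7 325.6] [0.4 0.1 0.1] tilt inward 20.48666424532613 14.5333
scene stick_tip [([385.6, 298.4], 0.79)]
scene stick_foot [([273.8, 134.1], 0.81), ([335.9, 341.9], 0.69), ([324.3, 280.7], 0.42)]
side stick_tip [([367.8, 129.0], 0.93)]
side stick_foot [([293.6, 135.6], 0.75), ([313.9, 344.7], 0.63)]
tip [766.4  87.2 343.1] [353.7 100.6] [372.  121.3]
foot [520.9 121.6 343.1] [276.3 132.4] [293.8 133.6]
```

View pics/vA.png

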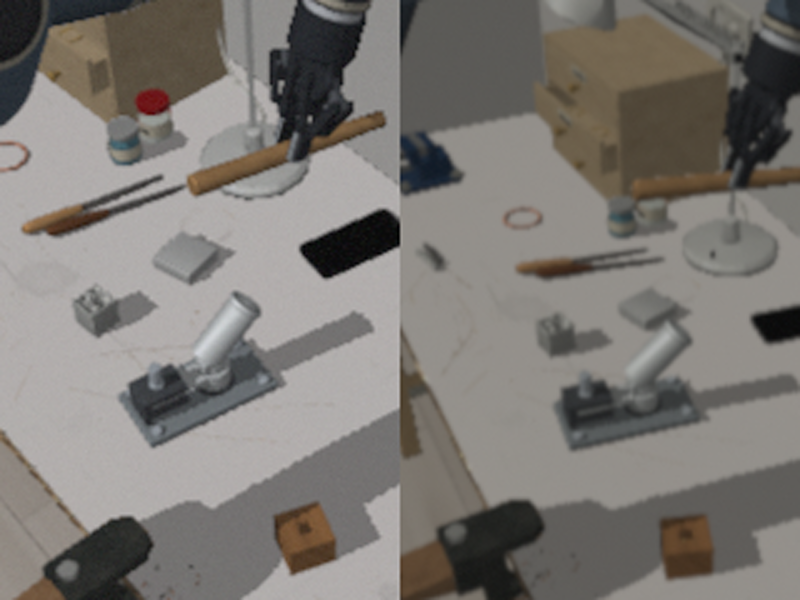

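Run:
```python
from h import *
np.set_printoptions(precision=1,suppress=True)
st,ss=(351.5,107.3),(367.8,129); ft,fs=(277.6,134.4),(294,136)
t,e=tri([ray('scene',st),ray('side',ss)]); f,e2=tri([ray('scene',ft),ray('side',fs)]); print(t,e,f,e2)
d=t-f; print(np.linalg.norm(d),np.degrees(np.arctan2(d[2],np.hypot(d[0],d[1]))))
# fit pitch: g known, yaw known, predict pixels for pitch
p=np.array([637.1,104.7,325.6]); Q=None
s=manip.get_state(); M=R.from_quat(s['ee_rot']).as_matrix(); g=p-18.7*M[:,2]
for pit in [0,-3,-6,-9]:
    c,sn=np.cos(np.radians(pit)),np.sin(np.radians(pit)); ax=np.array([.99*c,-.139*c,sn]); print(pit,*[np.r_[proj('scene',g+k*ax),proj('side',g+k*ax)] for k in (124,-124)])
a=cv2.imread('pics/sceneA.png')[80:150,260:370]; b=cv2.imread('pics/sideA.png')[80:150,280:390]
cv2.imwrite('pics/vB.png',cv2.resize(np.vstack([a,b]),(471,600),interpolation=cv2.INTER_CUBIC))
```

```text
[760.7  92.6 317. ] [np.float64(2.885643849372194), np.float64(2.8856438493720615)] [520.5 117.4 338. ] [np.float64(1.1451558560365938), np.float64(1.1451558560366288)]
242.44435131489954 -4.977760997315514
0 [353.7 100.6 372.  121.3] [276.3 132.3 293.8 133.6]
-3 [353.6 102.4 371.8 123.2] [276.2 130.5 293.8 131.5]
-6 [353.4 104.3 371.4 125.2] [276.1 128.5 293.9 129.5]
-9 [353.  106.2 371.  127.1] [276.2 126.6 294.2 127.4]
```

View pics/vB.png

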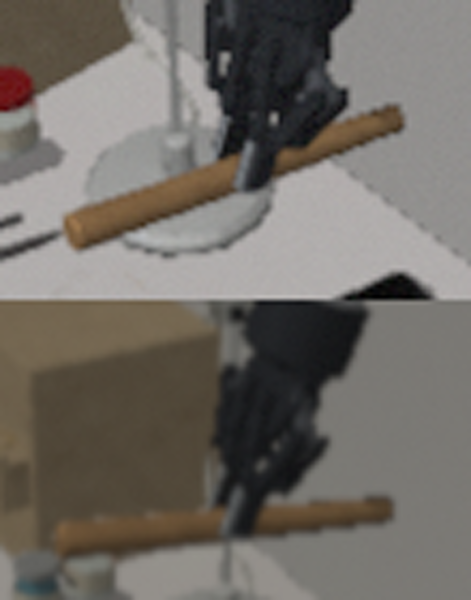

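Run:
```python
from h import *
from scipy.optimize import least_squares
np.set_printoptions(precision=1,suppress=True)
o=[278,134,294.5,135.4,353,108,370.6,128.6]
def r(a):
    y,pt=np.radians(a[3:]); ax=np.array([np.cos(y)*np.cos(pt),np.sin(y)*np.cos(pt),np.sin(pt)]); g=a[:3]
    return np.r_[proj('scene',g-124*ax),proj('side',g-124*ax),proj('scene',g+124*ax),proj('side',g+124*ax)]-o
s=least_squares(r,[643,104,343,-8,-4]); print(s.x,s.fun)
# ditto with fixed yaw
for y in (-8,):
    s=least_squares(lambda b:r([*b[:3],y,b[3]]),[643,104,343,-4]); print(s.x,s.fun)
print(avg(2)[0],manip.get_state()['clock'])
```

```text
[642.6 100.8 329.8  -6.   -5.7] [-0.2  0.3  0.2 -0.3 -0.1 -0.2  0.2  0.2]
[645.9 106.1 325.3  -4.6] [-1.1 -0.2 -0.   0.2  0.4 -0.3  0.7  0.4]
[638.1 104.1 324.5] 14.9333
```

Request:
carry_out(plan="0 0 -0.3 0 -5 0 1.5;0 0 0 0 0 0 1.5;0 0 0 0 0 0 1.5")

```text
clock: 15.18
position: [639.4, 103.6, 325.3]
ee_rot: [0.064, 0.989, -0.006, -0.136]
wrist_force: [0.1, -0.8, -1.8]
opening: 21.2
```

Run:
```python
from h import *
np.set_printoptions(precision=1,suppress=True)
p,sd,Q,im=avg(3); M=Q.as_matrix(); print(p,sd,'tilt inward',np.degrees(np.arctan2(-M[0,2],-M[2,2])),manip.get_state()['clock'],manip.get_state()['opening'])
ims=[]
for c in ['scene','side']:
    i=manip.camera(c); ims.append(i); cv2.imwrite(f'pics/{c}B.png',i)
    for q in ['stick_tip','stick_foot']: print(c,q,[(np.round(d['location'],1),round(d['confidence'],2)) for d in manip.landmark_of(c,q)[:2]])
cv2.imwrite('pics/vC.png',cv2.resize(np.vstack([ims[0][80:150,260:370],ims[1][80:150,280:390]]),(471,600),interpolation=cv2.INTER_CUBIC))
```

```text
[639.9 103.7 325.8] [0.2 0.1 0.2] tilt inward 15.593194427614858 15.3333 20.903378321704917
scene stick_tip [(array([354.5, 101.9]), 0.8), (array([383.2, 298.5]), 0.68)]
scene stick_foot [(array([336.8, 344.5]), 0.61)]
side stick_tip [(array([371.3, 313.8]), 0.92), (array([370.4, 127.6]), 0.89)]
side stick_foot [(array([296. , 137.5]), 0.98), (array([310.2, 343.5]), 0.9)]
```

Run:
```python
from h import *
from scipy.optimize import least_squares
np.set_printoptions(precision=1,suppress=True)
def ends(f,x0,y0,w,h):
    im=cv2.imread(f)[y0:y0+h,x0:x0+w]; b,g,r=[im[...,i].astype(int) for i in range(3)]
    mk=((r-b>32)&(r>70)).astype(np.uint8); n,l,st,_=cv2.connectedComponentsWithStats(mk,connectivity=8)
    return mk,l,st
for tag in 'AB':
    o=[]
    for c,(x0,y0,w,h) in {'scene':(268,90,96,55),'side':(288,100,92,50)}.items():
        mk,l,st=ends(f'pics/{c}{tag}.png',x0,y0,w,h)
        keep=np.isin(l,[i for i in range(1,len(st)) if st[i,4]>=25])
        ys,xs=np.nonzero(keep); 
        if c=='side' and tag=='A': print('\n'.join(''.join('#' if v else '.' for v in row) for row in keep[15:45]))
        P=np.c_[xs+x0,ys+y0].astype(float); vx,vy,cx,cy=cv2.fitLine(P.astype(np.float32),cv2.DIST_HUBER,0,.01,.01).ravel()
        s=(P-[cx,cy])@[vx,vy]; s=s if vx>0 else -s; sg=1 if vx>0 else -1
        o.append([np.array([cx,cy])+sg*np.array([vx,vy])*q for q in (s.min(),s.max())])
    print(tag,o)
    tgt=np.r_[o[0][0],o[1][0],o[0][1],o[1][1]]
    def r(a):
        y,pt=np.radians(a[3:]); ax=np.array([np.cos(y)*np.cos(pt),np.sin(y)*np.cos(pt),np.sin(pt)]); g=a[:3]
        return np.r_[proj('scene',g-124*ax),proj('side',g-124*ax),proj('scene',g+124*ax),proj('side',g+124*ax)]-tgt
    s=least_squares(r,[643,104,343,-8,-4]); print(tag,s.x,s.fun)
```

```text
............................................................................................
............................................................................................
............................................................................................
............................................................................................
............................................................................................
............................................................................................
............................................................................................
............................................................................................
............................................................................................
............................................................................................
............................................................................................
.............................................................................
[... 1337 characters left out ...]
.........................................................................
............................................................................................
............................................................................................
............................................................................................
A [[array([275., 134.]), array([352.9, 106.8])], [array([292.7, 134.5]), array([370. , 127.9])]]
A [638.9 103.2 332.2  -8.3  -4. ] [ 0.2 -0.2 -0.2  0.2 -0.3  0.3  0.4 -0.3]
B [[array([276.3, 136.7]), array([353.8, 103.6])], [array([292.9, 137.2]), array([371. , 124.9])]]
B [638.5  99.1 335.5  -7.8   0.2] [-0.1 -0.1  0.2  0.1 -0.4  0.6  0.3 -0.5]
```

Run:
```python
from h import *
s=manip.get_state(); print(s['clock'],s['position'],s['opening'],s['wrist_force'])
print(manip.job_done())
```

```text
15.6333 [639.99372478 103.61605079 325.35425377] 20.768264743649272 [-0.69630944 -0.3843493  -1.82137017]
the job is handed in; nothing more can be done
None
```

The pin is in the stand's fork and the forming stick is being held level in the air. I handed the job in at 15.6 s of the 51 s allowed.

- **Pin:** I pushed it down until it met about 52 N at a gripper height within 1 mm of where the collar should sit on the fork. A picture after release shows the collar on the plate. I could not measure how fully home it sits more closely than that.
- **Stick:** I drew it out along the sleeve's axis with almost no force. In a fit of both outside cameras it was about 5° tip-down, so I corrected it. The second fit gave 0.2° off level, with its axis about 335 mm above the bench. The grip was steady at about 21 mm opening.
- **Stand and other things:** the pictures showed no sign that the stand had swung, nor that the doming block or flat steel block had moved. I did not check the ring cone again at the end, but the arm never went near it.
- **Disagreements:** the wrist camera differed from the arm's own position by 2–3 mm sideways, so I aligned the pin from the pictures alone. The picture limit refused my last view, so I made the final level check in code from the saved images.

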